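# Close the snap lid of the class specimen kit and confirm it is seated

## Task

The clear lid of the blue specimen kit box lies loose on the two orange side catches, pulled forward towards the robot. Slide it back against the rear stop while it still rides on the catches, press it down until both catches have snapped over it and it lies flat on the rim, and take the hand off; then lean on the lid once more with about 12 N for a second to confirm that it is fully home, and let go. The lid is brittle, so never bear on it with more than 40 N, and leave the bottles and the jar undisturbed.

Things in the scene. Friction and masses are not known exactly. Their poses are not given: they have to be found in the camera images.
- kit: Blue open box fixed to the table: 100 (x, front to back) x 160 (y, width) mm, rim 60 mm up. Origin at the centre of its underside; x points from its open front to the rear stop, y to its left, z up. An unseated lid rests between the slopes of the two orange catches, its underside about 77 mm up.
- rear_stop (a point): Centre of the front face of the rear stop, 80 mm up: an upright blue strip behind the back rim, 120 mm wide, face at x = +51 mm of the box, top 95 mm up.
- nose_left (a point): Tip of the left catch's nose, at y = +76 mm, z = 71 mm of the box. The orange spring catch is 84 mm long (x), reaches out to y = 88 mm, top 84 mm up. Its nose slopes inward and down; the lid's end must be pressed down about 17 mm, at roughly 12 to 20 N, until the nose springs out over it.
- nose_right (a point): Tip of the right catch's nose, at y = -76 mm, z = 71 mm of the box; the mirror image of the left catch.
- lid: Clear flat lid, 100 (x) x 160 (y) x 8 mm, 0.12 kg, loose, with a rib (80 mm long, 14 mm deep) under each end that locates inside the box walls. Origin at the centre of the plate's underside, axes as the box's when seated. Starts on the catch slopes, 15 to 32 mm forward (-x of the box) of its home. Home: origin at x = y = 0, z = 60 mm of the box.
- lid_left (a point): Point on the lid's underside, 78 mm to the left (+y) of its centre: the left end, 60 mm above the table when snapped home.
- lid_right (a point): Point on the lid's underside, 78 mm to the right (-y) of its centre: the right end, 60 mm above the table when snapped home.
- jar: Bystander: small clear jar with white lid, 51 mm wide, 65 mm tall, loose, origin under its centre.
- glue_bottle: Bystander: white bottle, 43 mm wide, 131 mm tall, loose, origin under its centre.
- wash_bottle: Bystander: clear bottle, 77 mm wide, 186 mm tall, loose, origin under its centre.
There are look-alikes about, which are no part of the job. There is more than one size of the lid; the job needs the larger.

How it is judged:
By the outcome, as a careful person would: the job done as asked, in the order asked, and still so for the second after the job is handed in, with the robot touching nothing.
It also fails if it takes over 58 s, if anything falls off the work surface, if the arm or the gripper's body presses on something with over 40 N, if the wrist force passes 120 N, or if a joint passes its speed limit or range.

## Robot

A 6-joint arm with a two-finger parallel gripper is mounted at the origin on a cart in front of the work surface, level with it; the furniture and walls round the work are solid. World frame = base frame: x ahead of the robot, y to its left, z up, the work surface at z = 0. Lengths are in mm, angles in rad, forces in N, time in s.
With the tool pointing down it reaches from about 275 to 750 mm from the base axis. Payload 10.2 kg.
Tool frame: the origin (TCP) lies midway between the tips of the shut fingers; the grasp point (between the pads) lies 19 mm behind it; z points along the fingers, y is the line along which they close (so a half turn about z gives the same grasp; the last joint's range is limited). The gripper opens to 85 mm and grips with 20 to 120 N. Pads are 22 mm wide; open, the fingers measure 114 mm over their backs; the gripper's body (76 mm by 85 mm) begins 54 mm behind the grasp point. The pads swing forward as they close: fully open they stand 13 mm farther back than shut.
Start: joints at [-1.493, 0.313, 1.498, -0, 1.331, -0.223], TCP at [155.536, -501.438, 231.294] pointing down, gripper open.
Joint ranges: [-2.94, 2.94], [-0.97, 2.17], [0.19, 2.56], [-1.23, 4.37], [0.02, 3.11], [-2.88, 2.88]. Speed limits (rad/s): [2.39, 2.39, 3.01, 3.14, 3.14, 3.14].

## Interface

Orientations are given as a unit quaternion [w, x, y, z].
In Python, from rig import ctrl, capture, camera_info gives the robot as it stands.
- The arm moves only by the tool apply_moves, never from a script. Its argument "targets" is a list of rows, each a list of 3 entries, a list of its own where there are three numbers: the finger opening in mm, from 0 to 85.4, then the shift along the world's x, y, z in mm, then the turn, a rotation vector about the world's x, y, z in degrees. In form: [[grip, [dx, dy, dz], [rx, ry, rz]], ...]. A call has 1 to 20 rows; each row is the pose to reach, as a shift and turn from the pose commanded when the call began; what a row does not reach only later rows make up. A row lasts 1/10 s, in which the tool goes at most 50 mm and 8.59 degrees, less where a joint would pass 70% of its speed; a pose out of reach is approached as far as the arm can. A call with a gripper value outside its range is refused whole. The fingers move at their own pace and stop on an object; "squeeze" is the grip in N (left out, the last holds). Time passes only in rows, so rows that repeat a pose let the fingers close. It gives the time, the measured TCP pose, the force, the opening and the grip force at its end, in the units of the state.
- ctrl.sense(): the state, without advancing time (a new reading comes with each control period).
- capture(name): name is "side" or "top" or "wrist"; returns (picture, depth): 420x560x3 uint8, blue, green, red; 420x560 float32, mm along the optical axis (not along the pixel's ray), 0 where there is no reading.
- camera_info(name): a dict with "vfov" (degrees; the focal length in pixels is half the picture's height over the tangent of half this angle, whatever the lens; pixels are square), "cx", "cy" (the principal point, pixels), "extrinsics" (4x4, takes a point from camera to world coordinates). Camera axes: x right, y down, z forward; pixel columns grow to the right and rows downward; lengths in mm; the calibration is good to about 2 mm. A picture is of the moment at which its call begins: read the wrist's pose just before it. camera_info takes no time and is no camera call; for the wrist camera it gives the pose at the moment of the call.
- ctrl.finish_job(): hands the job in; it is judged then, once.
The state is a dict: "time_s": time; "joints": joint angles; "dq": joint speeds; "tau": joint torques, N m; "eef_pos": TCP position; "ee_rot": TCP orientation; "force": force on the tool from outside, world axes, zero at the start; "wrist_torque": the same for the moment, N m; "grip_width": opening from 0.0 (shut) to 1.0 (fully open); "grip_force": force on a finger pad.
Only numpy, scipy, OpenCV 4.12 (cv2) and the standard library are available. Lean on these libraries where they do the work, as an engineer would, in place of code of your own. Each camera call takes 0.05 s, during which the arm holds its last target. There are 200 camera calls.

## Working session

There is one attempt and no reset: what is moved stays moved. The work goes in short steps, Python scripts to look and compute and a tool call to move; the robot and the scene stay as the last step left them, time stands still between calls to the robot, and variables do not carry over. Pictures are saved under pics/ and viewed, at most 10 in all, crops included, and the job is handed in when it is done.

Besides the shell and the picture viewer there is one more tool, called after "Call:" as name(argument=value, ...) on one line, values as JSON. apply_moves: Moves the arm, as the interface text tells. Its arguments: {"type":"object","properties":{"targets":{"type":"array","items":{"type":"array"}},"squeeze":{"type":"number"}},"required":["targets"]}

```bash
mkdir -p pics; ls; cat > h.py <<'E'
import numpy as np, cv2
from rig import ctrl, capture, camera_info
def K(n):
    i=camera_info(n); f=210/np.tan(np.radians(i['vfov'])/2); return f,i['cx'],i['cy'],np.array(i['extrinsics'])
def cast(n,u,v,z,k=None):
    f,cx,cy,T=k or K(n); d=T[:3,:3]@np.array([(u-cx)/f,(v-cy)/f,1]); o=T[:3,3]; return o+d*(z-o[2])/d[2]
def pts(n,dep,k=None):
    f,cx,cy,T=k or K(n); v,u=np.indices(dep.shape); P=np.stack([(u-cx)/f*dep,(v-cy)/f*dep,dep],-1); return P@T[:3,:3].T+T[:3,3]
E
python3 - <<'E'
from h import *
a=[]
for n in ('side','top'):
    k=K(n);im,d=capture(n);np.savez(f'pics/{n}0.npz',im=im,d=d,f=k[0],c=k[1:3],T=k[3]);cv2.imwrite(f'pics/{n}0.png',cv2.resize(im,(800,600)))
    print(n,k)
s=ctrl.sense();print(s)
E
```

```text
pics
side (np.float64(478.332896581979), 279.7067748809635, 202.6643187291514, array([[-9.97614732e-01, -4.90699530e-02,  4.85488056e-02,
         5.19237863e+02],
       [-6.55148639e-02,  4.51571224e-01, -8.89826518e-01,
         9.13866553e+02],
       [ 2.17405019e-02, -8.90884711e-01, -4.53708917e-01,
         5.80775624e+02],
       [ 0.00000000e+00,  0.00000000e+00,  0.00000000e+00,
         1.00000000e+00]]))
top (np.float64(529.78202717289), 284.20726835472306, 222.81598020871837, array([[ 1.05597001e-02, -9.85324812e-01,  1.70362868e-01,
         3.85607107e+02],
       [-9.99677178e-01, -6.46515862e-03,  2.45711406e-02,
        -4.42192903e+01],
       [-2.31091315e-02, -1.70567335e-01, -9.85074998e-01,
         1.23731065e+03],
       [ 0.00000000e+00,  0.00000000e+00,  0.00000000e+00,
         1.00000000e+00]]))
{'time_s': 0.1, 'joints': array([-1.49341237e+00,  3.13380486e-01,  1.49833768e+00, -2.94568194e-05,
        1.33100792e+00, -2.23391089e-01]), 'dq': array([-5.27235852e-04, -1.03109905e-03, -9.51697300e-04,  6.20279022e-04,
        4.61349094e-04, -1.75190547e-05]), 'tau': array([ 1.95664594e-03, -4.12903976e+01, -2.60139549e+01, -2.79051947e-04,
        3.06516573e-03,  2.91173059e-06]), 'eef_pos': array([ 155.5046467 , -501.2057074 ,  230.80806433]), 'ee_rot': array([-5.66249397e-04,  9.88712409e-01,  1.49824734e-01,  2.70685966e-05]), 'force': array([ 0.34717456, -0.19626327, -0.11355338]), 'wrist_torque': array([ 0.02640491,  0.05825001, -0.01022403]), 'grip_force': 0.0, 'grip_width': 1.001510224127244}
```

View pics/top0.png

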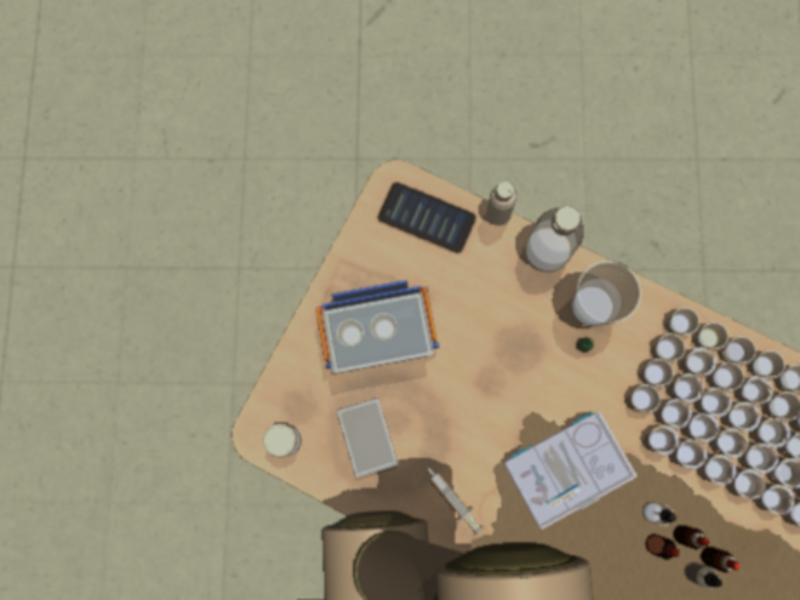

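View pics/side0.png

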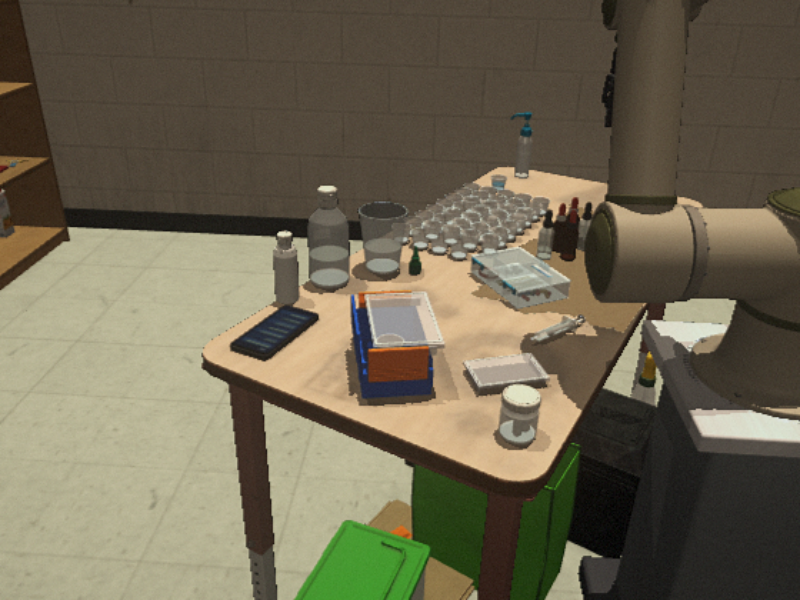

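The top view shows the kit at about (378,330) of 800x600, with the rear stop from (333,298) to (408,286), the orange catches at x≈322 and x≈430, and the lid pulled forward. The side view confirms the lid is lying on the catches. Next I'll measure.

```bash
python3 - <<'E'
from h import *
for n in('top','side'):
    z=np.load(f'pics/{n}0.npz');im,d=z['im'],z['d'];k=(float(z['f']),*z['c'],z['T'])
    P=pts(n,d,k);h=cv2.cvtColor(im,cv2.COLOR_BGR2HSV)
    roi=np.zeros(d.shape,bool)
    if n=='top': roi[190:270,215:315]=1
    else: roi[195:285,240:315]=1
    org=roi&(h[...,0]>4)&(h[...,0]<16)&(h[...,1]>185)&(h[...,2]>90); blu=roi&(h[...,0]>105)&(h[...,0]<130)&(h[...,1]>120)
    for nm,m in(('org',org),('blu',blu)):
        c,l,st,ce=cv2.connectedComponentsWithStats(m.astype(np.uint8))
        for i in range(1,c):
            if st[i,4]<15: continue
            q=l==i; pp=P[q&(d>0)]
            print(n,nm,st[i],np.percentile(pp,[3,50,97],axis=0).round(0).tolist())
            if n=='top':
                v,u=np.nonzero(q); zz=84 if nm=='org' else 95
                w=np.array([cast(n,a,b,zz,k)[:2] for a,b in zip(u,v)],np.float32); r=cv2.minAreaRect(w);print('  rect z',zz,r, cv2.boxPoints(r).round(1).tolist())
    # lid plate by depth height
    for lo,hi in((70,82),(82,90),(90,100)):
        m=roi&(P[...,2]>lo)&(P[...,2]<hi); print(n,lo,hi,m.sum(), np.median(P[m],axis=0).round(1) if m.any() else '')
im=np.load('pics/top0.npz')['im'][185:275,210:320];a=cv2.resize(im,None,fx=7,fy=6.6,interpolation=cv2.INTER_CUBIC)
cv2.imwrite('pics/c1.png',a[:600,:800])
E
```

```text
top blu [234 198  49  10  64] [[620.0, -6.0, 86.0], [630.0, 46.0, 92.0], [640.0, 94.0, 97.0]]
  rect z 95 ((629.1553955078125, 42.73705291748047), (2.913288116455078, 107.70086669921875), 11.178984642028809) [[617.2999877929688, 95.30000305175781], [638.2000122070312, -10.399999618530273], [641.0, -9.800000190734863], [620.0999755859375, 95.80000305175781]]
top blu [233 202  55  11  84] [[614.0, -17.0, 53.0], [627.0, 38.0, 59.0], [638.0, 98.0, 63.0]]
  rect z 95 ((618.4310302734375, 38.208396911621094), (4.631937503814697, 120.52359008789062), 10.8519926071167) [[604.7999877929688, 97.0], [627.5, -21.399999618530273], [632.0999755859375, -20.5], [609.4000244140625, 97.80000305175781]]
top 70 82 871 [571.6  25.5  80.8]
top 82 90 2769 [564.3  29.4  84.4]
top 90 100 126 [630.2  42.7  93.6]
side org [251 205   5  10  33] [[627.0, -45.0, 60.0], [631.0, -40.0, 76.0], [634.0, -36.0, 85.0]]
side org [262 204  20   1  20] [[570.0, -54.0, 84.0], [590.0, -50.0, 85.0], [611.0, -47.0, 86.0]]
side org [258 243  42  24 584] [[525.0, 111.0, 35.0], [564.0, 119.0, 60.0], [600.0, 127.0, 85.0]]
side blu [246 207  11  48 133] [[611.0, -34.0, 5.0], [626.0, 58.0, 82.0], [641.0, 118.0, 96.0]]
side blu [257 239   4   5  15] [[606.0, -26.0, 3.0], [616.0, -16.0, 4.0], [620.0, 55.0, 49.0]]
side blu [300 257   3  13  20] [[515.0, 107.0, 27.0], [516.0, 112.0, 43.0], [520.0, 115.0, 51.0]]
side blu [254 258   3   5  15] [[606.0, 119.0, 47.0], [608.0, 128.0, 50.0], [611.0, 133.0, 51.0]]
side 70 82 314 [569.5 115.8  76.4]
side 82 90 1987 [565.3  43.4  85.4]
side 90 100 78 [630.7  53.1  94.9]
```

View pics/c1.png

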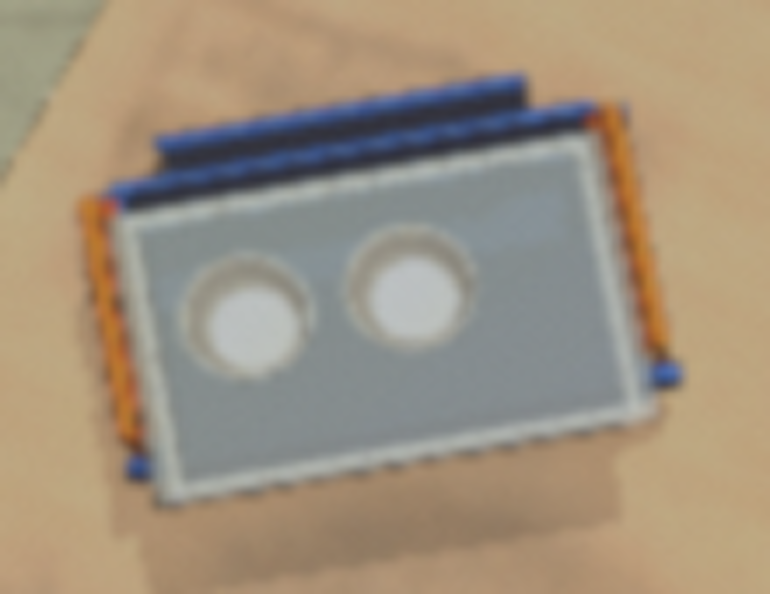

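The crop shows the lid's corners at (165,500), (650,408), (588,140) and (118,215), and the front top edge of the stop from (158,158) to (527,95). It is turned about 11°.

```bash
python3 - <<'E'
from h import *
z=np.load('pics/top0.npz');k=(float(z['f']),*z['c'],z['T'])
g=lambda a,b,h:cast('top',210+(a+.5)/7-.5,185+(b+.5)/6.6-.5,h,k)[:2]
L=np.array([g(*c,85) for c in((165,500),(650,408),(588,140),(118,215))]);print('lid',L.round(1).tolist(),L.mean(0).round(1))
e=[np.linalg.norm(L[i]-L[(i+1)%4]) for i in range(4)];print(np.round(e,1))
for a,b in((0,1),(3,2)):
    v=L[a]-L[b];print('lid yaw',np.degrees(np.arctan2(-v[0],v[1])))
S=np.array([g(160,158,95),g(525,95,95)]);v=S[0]-S[1];y=np.arctan2(-v[0],v[1]);print('stop',S.round(1).tolist(),np.linalg.norm(v),np.degrees(y))
for nm,c in(('orgL',((78,200),(140,440))),('orgR',((630,108),(670,350)))):
    print(nm,[g(*q,84).round(1).tolist() for q in c])
y=np.radians(11);ex=np.array([np.cos(y),np.sin(y)]);ey=np.array([-ex[1],ex[0]])
print('in box axes: stop',S@ex,S@ey,'lid',L@ex,L@ey)
# side view: stop top edge & lid edges via depth
zs=np.load('pics/side0.npz');ks=(float(zs['f']),*zs['c'],zs['T']);
for n,q,kk in(('top',z,k),('side',zs,ks)):
    P=pts(n,q['d'],kk);m=(P[...,2]>82)&(P[...,2]<89)&(abs(P[...,0]-570)<80)&(abs(P[...,1]-35)<110)
    p=P[m][:,:2].astype(np.float32);a=p@ex;b=p@ey;print(n,np.percentile(a,[.5,99.5]),np.percentile(b,[.5,99.5]),cv2.minAreaRect(p))
    p=P[m];A=np.c_[p[:,:2]-[565,35],np.ones(len(p))];print('plane',np.linalg.lstsq(A,p[:,2],rcond=None)[0])
    m=(P[...,2]>91)&(P[...,2]<99)&(abs(P[...,0]-620)<40)&(abs(P[...,1]-35)<90);p=P[m];print('stop',np.percentile(p[:,:2]@ex,[2,10,50,98]),np.percentile(p[:,:2]@ey,[2,98]))
E
```

```text
lid [[500.9, 95.3], [532.8, -55.9], [623.4, -35.9], [596.8, 112.8]] [563.5  29.1]
[154.6  92.8 151.   97.5]
lid yaw 11.889596529216973
lid yaw 10.13573595437429
stop [[614.4, 98.8], [636.6, -16.0]] 116.85633144338475 10.926486743469198
orgL [[602.0, 125.9], [521.0, 103.8]]
orgR [[634.7, -49.1], [552.4, -62.1]]
in box axes: stop [621.96153778 621.81160549] [ -20.27631295 -137.1325482 ] lid [509.90715904 512.30676809 605.08634092 607.36472444] [  -2.02488695 -156.56283555 -154.14821992   -3.11583663]
top [508.89948407 626.24834673] [-165.85066311    6.80432788] ((574.5712890625, 30.742446899414062), (123.01695251464844, 176.2034454345703), 11.384577751159668)
plane [ 2.32892683e-03 -1.30820850e-03  8.45567000e+01]
stop [625.11253027 625.8134444  627.95931278 630.36218566] [-134.91766311  -21.95227196]
side [510.42234108 631.05239785] [-164.35916037   10.80577086] ((574.840576171875, 33.589447021484375), (121.81956481933594, 180.52699279785156), 11.405695915222168)
plane [ 1.73847922e-03 -2.49889324e-03  8.53466312e+01]
stop [626.5827118  627.17809836 629.3658353  631.68646357] [-134.73046743  -17.39972597]
```

The box yaw is about 11.1°, with its origin at about (579, 32). The lid is about 16 mm forward, level, with its top at z≈85. Next I'll shut the fingers and move to hover in front of the lid.

Call:
apply_moves(targets=[[0,[40,62,0],[0,0,-1]],[0,[80,124,0],[0,0,-3]],[0,[120,186,0],[0,0,-6.1]],[0,[150,231,0],[0,0,-6.1]],[0,[180,277,0],[0,0,-6.1]],[0,[210,323,0],[0,0,-6.1]],[0,[240,370,0],[0,0,-6.1]],[0,[270,416,0],[0,0,-6.1]],[0,[300,462,0],[0,0,-6.1]],[0,[325,500,0],[0,0,-6.1]],[0,[335,517,0],[0,0,-6.1]],[0,[335,517,0],[0,0,-6.1]],[0,[335,517,0],[0,0,-6.1]],[0,[335,517,0],[0,0,-6.1]],[0,[335,517,0],[0,0,-6.1]]])

```text
time_s: 1.6
eef_pos: [490.2, 15.3, 230.9]
ee_rot: [-0.0, 0.995, 0.097, -0.0]
force: [-0.1, 1.0, 0.7]
grip_width: -0.005
grip_force: 0.0
```

```bash
python3 - <<'E'
from h import *
k=K('wrist');s=ctrl.sense();im,d=capture('wrist');np.savez('pics/w0.npz',im=im,d=d,f=k[0],c=k[1:3],T=k[3]);cv2.imwrite('pics/w0.png',cv2.resize(im,(800,600)))
print(s['time_s'],s['eef_pos'],s['force'],s['grip_width'],k[3].round(3).tolist())
P=pts('wrist',d,k)
y=np.radians(11.1);ex=np.array([np.cos(y),np.sin(y)]);ey=np.array([-ex[1],ex[0]])
m=(P[...,2]>91)&(P[...,2]<99)&(abs(P[...,0]-620)<40)&(abs(P[...,1]-35)<90);p=P[m]
if len(p):print('stop',len(p),np.percentile(p[:,:2]@ex,[2,10,50,98]),np.percentile(p[:,:2]@ey,[2,98]),np.median(p[:,2]))
m=(P[...,2]>80)&(P[...,2]<89)&(abs(P[...,0]-570)<80)&(abs(P[...,1]-35)<110);p=P[m]
if len(p):print('lid',len(p),np.percentile(p[:,:2]@ex,[1,99]),np.percentile(p[:,:2]@ey,[1,99]),np.median(p[:,2]))
E
```

```text
1.6 [490.17354457  15.33424644 230.93932208] [-0.122918    0.98036756  0.74333787] -0.005370274066694578 [[0.193, -0.936, -0.294, 565.426], [-0.981, -0.184, -0.059, 28.515], [0.001, 0.299, -0.954, 374.256], [0.0, 0.0, 0.0, 1.0]]
stop 1372 [625.95390659 626.19252978 627.8986743  630.78448652] [-137.28397903  -23.77769027] 95.33588293353816
lid 25896 [510.90677207 626.13292077] [-166.35768261    4.80397339] 85.62474678085033
```

View pics/w0.png

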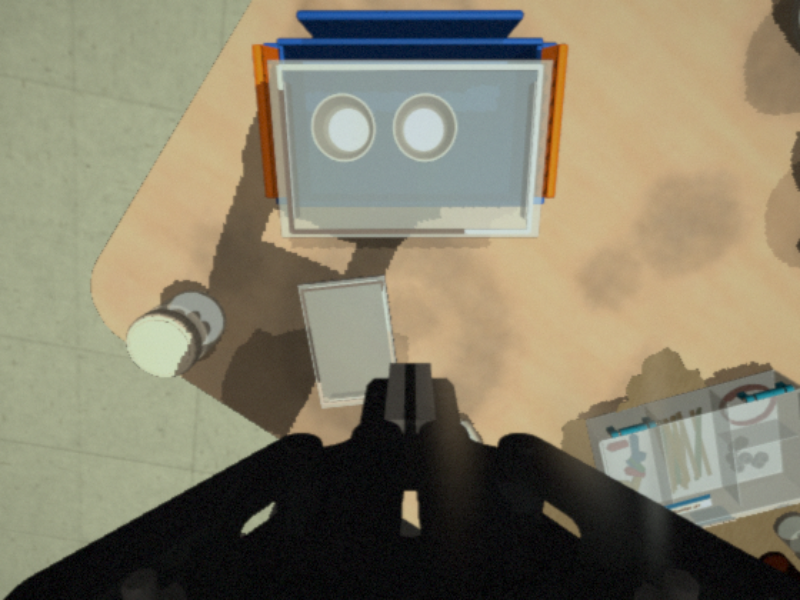

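The wrist view shows the lid's rear edge at row 62 (columns 272–552) and its front edge at row 236 (columns 282–540). The stop's top edge is at row ~13, columns 298–523.

```bash
python3 - <<'E'
from h import *
z=np.load('pics/w0.npz');k=(float(z['f']),*z['c'],z['T'])
y=np.radians(11.1);ex=np.array([np.cos(y),np.sin(y)]);ey=np.array([-ex[1],ex[0]])
for nm,a,b,h in(('rl',272,62,85),('rr',552,62,85),('fl',282,236,85),('fr',540,236,85),('sl',298,14,95),('sr',523,14,95),('cL',254,46,84),('cL2',266,197,84),('cR',568,46,84),('cR2',556,197,84)):
    w=cast('wrist',a*.7,b*.7,h,k)[:2];print(nm,w.round(1),(w@ex).round(1),(w@ey).round(1))
E
```

```text
rl [597.  112.8] 607.6 -4.2
rr [627.2 -40.7] 607.7 -160.7
fl [500.6  96.3] 509.7 -1.9
fr [531.5 -61. ] 509.8 -162.2
sl [621.3  99. ] 628.7 -22.5
sr [644.1 -16.9] 628.8 -140.6
cL [603.2 123.8] 615.8 5.3
cL2 [522.3 108.8] 533.4 6.2
cR [636.9 -47.4] 615.9 -169.1
cR2 [556.3 -64.3] 533.5 -170.2
```

Call:
apply_moves(targets=[[0,[0.3,-1.6,-40],[0,0,0]],[0,[0.3,-1.6,-80],[0,0,0]],[0,[0.3,-1.6,-120],[0,0,0]],[0,[0.3,-1.6,-145],[0,0,0]],[0,[0.3,-1.6,-155],[0,0,0]],[0,[0.3,-1.6,-155],[0,0,0]],[0,[0.3,-1.6,-155],[0,0,0]],[0,[4.2,-0.8,-155],[0,0,0]],[0,[8.1,-0.1,-155],[0,0,0]],[0,[12.1,0.7,-155],[0,0,0]],[0,[12.1,0.7,-155],[0,0,0]]])

```text
time_s: 2.75
eef_pos: [503.3, 16.3, 76.6]
ee_rot: [0.0, 0.995, 0.097, 0.0]
force: [-1.0, 0.3, 0.0]
grip_width: -0.003
grip_force: 0.0
```

Call:
apply_moves(targets=[[0,[2,0.4,0],[0,0,0]],[0,[3.9,0.8,0],[0,0,0]],[0,[5.9,1.2,0],[0,0,0]],[0,[7.9,1.5,0],[0,0,0]],[0,[9.8,1.9,0],[0,0,0]],[0,[11.8,2.3,0],[0,0,0]],[0,[13.7,2.7,0],[0,0,0]],[0,[13.7,2.7,0],[0,0,0]],[0,[13.7,2.7,0],[0,0,0]]])

```text
time_s: 3.65
eef_pos: [516.6, 19.0, 76.4]
ee_rot: [0.0, 0.995, 0.097, 0.0]
force: [0.4, -0.9, -0.8]
grip_width: -0.001
grip_force: 0.0
```

Call:
apply_moves(targets=[[0,[1,0.2,0],[0,0,0]],[0,[1.5,0.3,0],[0,0,0]],[0,[1.5,0.3,0],[0,0,0]]])

```text
time_s: 3.95
eef_pos: [517.8, 19.2, 76.3]
ee_rot: [-0.0, 0.995, 0.097, -0.0]
force: [-1.1, -0.4, 0.3]
grip_width: -0.003
grip_force: 0.8
```

Call:
apply_moves(targets=[[0,[1,0.2,0],[0,0,0]],[0,[2,0.4,0],[0,0,0]],[0,[2,0.4,0],[0,0,0]]])

```text
time_s: 4.25
eef_pos: [520.0, 19.7, 76.3]
ee_rot: [-0.0, 0.995, 0.097, 0.0]
force: [-0.8, -0.1, 0.4]
grip_width: 0.003
grip_force: 0.6
```

```bash
python3 - <<'E'
from h import *
k=K('wrist');s=ctrl.sense();im,d=capture('wrist');np.savez('pics/w1.npz',im=im,d=d,f=k[0],c=k[1:3],T=k[3]);cv2.imwrite('pics/w1.png',cv2.resize(im,(800,600)))
print(s['time_s'],s['eef_pos'],s['force'])
E
```

```text
4.25 [519.96375326  19.69841334  76.28601166] [-0.7730259  -0.06887083  0.38066882]
```

View pics/w1.png

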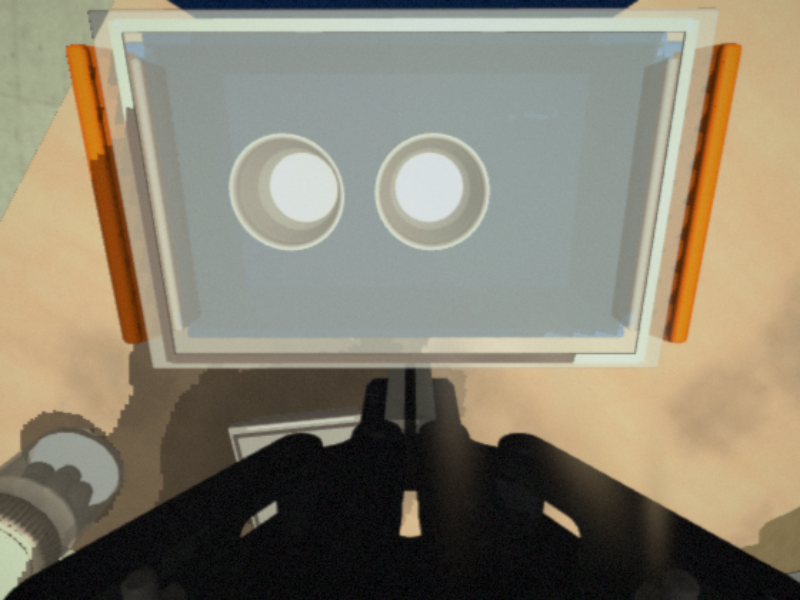

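The lid's rear edge is at row ~11, close to the dark stop face, and its front edge at row 367 is touching the fingers. I'll keep nudging until I feel a force.

Call:
apply_moves(targets=[[0,[1,0.2,0],[0,0,0]],[0,[1.5,0.3,0],[0,0,0]],[0,[1.5,0.3,0],[0,0,0]]])

```text
time_s: 4.6
eef_pos: [521.2, 20.0, 76.3]
ee_rot: [-0.0, 0.995, 0.097, -0.0]
force: [-2.3, -0.9, -0.1]
grip_width: -0.003
grip_force: 1.5
```

```bash
python3 - <<'E'
from h import *
z=np.load('pics/w1.npz');k=(float(z['f']),*z['c'],z['T'])
y=np.radians(11.1);ex=np.array([np.cos(y),np.sin(y)]);ey=np.array([-ex[1],ex[0]])
for nm,a,b,h in(('rl',90,11,85),('rr',717,11,85),('fl',155,367,85),('fr',658,366,85),('cL',68,45,84),('cL2',125,340,84),('cR',741,45,84),('cR2',688,340,84)):
    w=cast('wrist',a*.7,b*.7,h,k)[:2];print(nm,w.round(1),(w@ex).round(1),(w@ey).round(1))
E
```

```text
rl [612.7 118.5] 624.1 -1.7
rr [643.3 -37.1] 624.1 -160.2
fl [515.8  99. ] 525.3 -2.1
fr [546.7 -56.7] 525.6 -160.9
cL [603.8 124.7] 616.5 6.2
cL2 [522.8 109. ] 534.0 6.3
cR [637.5 -46.7] 616.6 -168.6
cR2 [556.6 -63.5] 534.0 -169.4
```

Call:
apply_moves(targets=[[0,[0.7,0.1,0],[0,0,0]],[0,[1,0.2,0],[0,0,0]],[0,[1,0.2,0],[0,0,0]],[0,[1,0.2,0],[0,0,0]]])

```text
time_s: 5.0
eef_pos: [521.2, 20.0, 76.0]
ee_rot: [-0.0, 0.995, 0.097, -0.002]
force: [-7.8, -2.7, 2.4]
grip_width: 0.003
grip_force: 4.1
```

Call:
apply_moves(targets=[[0,[-5,-1,0],[0,0,0]],[0,[-10,-2,0],[0,0,0]],[0,[-10,-2,0],[0,0,0]],[0,[-10,-2,30],[0,0,0]],[0,[-10,-2,44],[0,0,0]],[0,[-10,-2,44],[0,0,0]],[0,[20,25,44],[0,0,0]],[0,[47,65.7,44],[0,0,0]],[0,[47,65.7,30],[0,0,0]],[0,[47,65.7,20],[0,0,0]],[0,[47,65.7,15],[0,0,0]],[0,[47,65.7,15],[0,0,0]]])

```text
time_s: 6.2
eef_pos: [568.6, 85.2, 90.3]
ee_rot: [-0.0, 0.995, 0.097, -0.001]
force: [-0.4, 0.1, 0.8]
grip_width: 0.0
grip_force: 0.0
```

```bash
python3 - <<'E'
from h import *
k=K('top');im,d=capture('top');np.savez('pics/t1.npz',im=im,d=d,f=k[0],c=k[1:3],T=k[3]);im2,d2=capture('side')
a=cv2.resize(im[185:275,210:320],(400,330),interpolation=cv2.INTER_CUBIC);b=cv2.resize(im2[180:290,230:330],(363,400),interpolation=cv2.INTER_CUBIC)
c=np.zeros((400,770,3),np.uint8);c[:330,:400]=a;c[:,405:768]=b;cv2.imwrite('pics/c2.png',c)
E
```

```text
(no output)
```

View pics/c2.png

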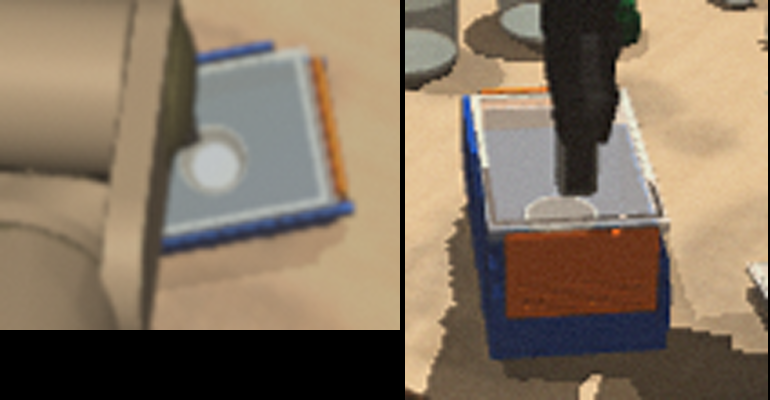

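The lid sits back against the stop with the fingers hovering over its left half. Now I'll press the left end in small steps.

Call:
apply_moves(targets=[[0,[0,0,-2],[0,0,0]],[0,[0,0,-4],[0,0,0]],[0,[0,0,-6],[0,0,0]],[0,[0,0,-7],[0,0,0]],[0,[0,0,-7],[0,0,0]]])

```text
time_s: 6.8
eef_pos: [569.3, 85.8, 84.5]
ee_rot: [0.0, 0.995, 0.097, 0.0]
force: [-0.6, -1.4, 1.8]
grip_width: 0.002
grip_force: 0.9
```

Call:
apply_moves(targets=[[0,[0,0,-1],[0,0,0]],[0,[0,0,-2],[0,0,0]],[0,[0,0,-2],[0,0,0]]])

```text
time_s: 7.1
eef_pos: [569.4, 85.7, 82.9]
ee_rot: [0.0, 0.995, 0.097, 0.0]
force: [-3.4, -2.2, 6.9]
grip_width: 0.0
grip_force: 3.3
```

Call:
apply_moves(targets=[[0,[0,0,-1],[0,0,0]],[0,[0,0,-2],[0,0,0]],[0,[0,0,-3],[0,0,0]],[0,[0,0,-3],[0,0,0]]])

```text
time_s: 7.5
eef_pos: [569.4, 85.5, 80.5]
ee_rot: [0.0, 0.995, 0.097, 0.0]
force: [-5.3, -1.8, 11.6]
grip_width: -0.002
grip_force: 5.8
```

Call:
apply_moves(targets=[[0,[0,0,-1],[0,0,0]],[0,[0,0,-2],[0,0,0]],[0,[0,0,-2],[0,0,0]]])

```text
time_s: 7.8
eef_pos: [569.7, 85.8, 77.5]
ee_rot: [0.0, 0.995, 0.097, 0.0]
force: [-0.4, -0.9, 3.6]
grip_width: -0.003
grip_force: 1.9
```

Call:
apply_moves(targets=[[0,[0,0,-1],[0,0,0]],[0,[0,0,-2],[0,0,0]],[0,[0,0,-3],[0,0,0]],[0,[0,0,-3],[0,0,0]]])

```text
time_s: 8.2
eef_pos: [569.5, 85.8, 74.2]
ee_rot: [0.0, 0.995, 0.097, 0.0]
force: [0.5, -1.0, 1.8]
grip_width: 0.004
grip_force: 1.2
```

Call:
apply_moves(targets=[[0,[0,0,-1],[0,0,0]],[0,[0,0,-2],[0,0,0]],[0,[0,0,-2],[0,0,0]]])

```text
time_s: 8.5
eef_pos: [568.7, 86.0, 71.5]
ee_rot: [-0.0, 0.995, 0.097, -0.001]
force: [-0.0, 0.0, -0.3]
grip_width: 0.002
grip_force: 0.0
```

```bash
python3 - <<'E'
from h import *
k=K('wrist');im,d=capture('wrist');im2,d2=capture('side');np.savez('pics/w2.npz',im=im,d=d,f=k[0],c=k[1:3],T=k[3]);
b=cv2.resize(im2[180:290,230:330],(363,400),interpolation=cv2.INTER_CUBIC)
c=np.zeros((400,800,3),np.uint8);c[:323,:430]=cv2.resize(im,(430,323),interpolation=cv2.INTER_AREA);c[:,435:798]=b;cv2.imwrite('pics/c3.png',c)
E
```

```text
(no output)
```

View pics/c3.png

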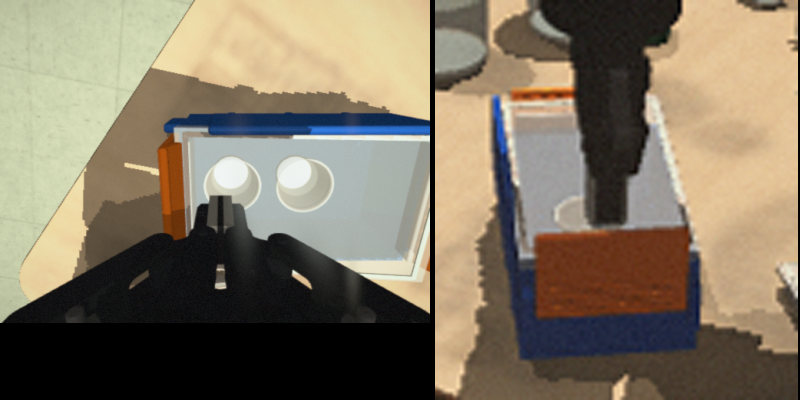

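The left end now lies below the top of the catch and the force has dropped to zero, which fits a snap. I'll press on lightly to confirm it has bottomed.

Call:
apply_moves(targets=[[0,[0,0,-1],[0,0,0]],[0,[0,0,-2],[0,0,0]],[0,[0,0,-2],[0,0,0]]])

```text
time_s: 8.9
eef_pos: [569.3, 85.9, 70.7]
ee_rot: [-0.0, 0.995, 0.097, -0.0]
force: [-1.5, -0.2, 3.4]
grip_width: 0.001
grip_force: 2.2
```

Call:
apply_moves(targets=[[0,[0,0,-1],[0,0,0]],[0,[0,0,-1.5],[0,0,0]],[0,[0,0,-1.5],[0,0,0]]])

```text
time_s: 9.2
eef_pos: [569.4, 85.8, 70.4]
ee_rot: [0.0, 0.995, 0.097, 0.0]
force: [-6.8, 0.8, 14.9]
grip_width: 0.002
grip_force: 7.7
```

Bottomed at z=70.4, as predicted for a tilted lid. Now the right end.

Call:
apply_moves(targets=[[0,[0,0,15],[0,0,0]],[0,[0,0,28],[0,0,0]],[0,[0,0,28],[0,0,0]],[0,[8,-40,28],[0,0,0]],[0,[16,-80,28],[0,0,0]],[0,[21.6,-109.9,28],[0,0,0]],[0,[21.6,-109.9,28],[0,0,0]],[0,[21.6,-109.9,22],[0,0,0]],[0,[21.6,-109.9,18],[0,0,0]],[0,[21.6,-109.9,16],[0,0,0]],[0,[21.6,-109.9,15],[0,0,0]],[0,[21.6,-109.9,15],[0,0,0]]])

```text
time_s: 10.4
eef_pos: [590.9, -23.5, 83.7]
ee_rot: [-0.0, 0.995, 0.097, -0.0]
force: [-0.0, 0.1, 0.1]
grip_width: -0.002
grip_force: 0.0
```

Call:
apply_moves(targets=[[0,[0,0,-1],[0,0,0]],[0,[0,0,-2],[0,0,0]],[0,[0,0,-2],[0,0,0]]])

```text
time_s: 10.7
eef_pos: [590.9, -24.0, 81.7]
ee_rot: [-0.0, 0.995, 0.097, -0.0]
force: [-0.2, 0.4, 0.2]
grip_width: 0.0
grip_force: 0.0
```

Call:
apply_moves(targets=[[0,[0,0,-1],[0,0,0]],[0,[0,0,-2],[0,0,0]],[0,[0,0,-2],[0,0,0]]])

```text
time_s: 11.0
eef_pos: [591.1, -24.1, 80.1]
ee_rot: [0.0, 0.995, 0.097, 0.0]
force: [-0.9, -0.1, 2.9]
grip_width: -0.003
grip_force: 1.6
```

Call:
apply_moves(targets=[[0,[0,0,-1],[0,0,0]],[0,[0,0,-2],[0,0,0]],[0,[0,0,-2],[0,0,0]]])

```text
time_s: 11.3
eef_pos: [591.4, -24.3, 78.5]
ee_rot: [0.0, 0.995, 0.097, 0.001]
force: [-1.1, -0.8, 5.8]
grip_width: -0.001
grip_force: 3.2
```

Call:
apply_moves(targets=[[0,[0,0,-1],[0,0,0]],[0,[0,0,-1],[0,0,0]]])

```text
time_s: 11.5
eef_pos: [591.5, -24.4, 77.7]
ee_rot: [0.0, 0.995, 0.097, 0.001]
force: [-1.5, -1.3, 7.2]
grip_width: 0.001
grip_force: 3.9
```

Call:
apply_moves(targets=[[0,[0,0,-1],[0,0,0]],[0,[0,0,-2],[0,0,0]],[0,[0,0,-2],[0,0,0]]])

```text
time_s: 11.8
eef_pos: [591.1, -24.3, 74.7]
ee_rot: [0.0, 0.995, 0.097, 0.0]
force: [1.3, -2.0, 1.9]
grip_width: 0.0
grip_force: 1.1
```

Call:
apply_moves(targets=[[0,[0,0,-1],[0,0,0]],[0,[0,0,-2],[0,0,0]],[0,[0,0,-2],[0,0,0]]])

```text
time_s: 12.1
eef_pos: [591.0, -24.1, 72.7]
ee_rot: [-0.0, 0.995, 0.097, 0.0]
force: [0.4, -1.2, 1.5]
grip_width: -0.001
grip_force: 1.1
```

Call:
apply_moves(targets=[[0,[0,0,-1],[0,0,0]],[0,[0,0,-1.5],[0,0,0]],[0,[0,0,-1.5],[0,0,0]]])

```text
time_s: 12.4
eef_pos: [591.0, -24.0, 71.3]
ee_rot: [0.0, 0.995, 0.097, 0.0]
force: [-0.1, -1.7, 3.2]
grip_width: 0.003
grip_force: 1.4
```

Call:
apply_moves(targets=[[0,[0,0,-1],[0,0,0]],[0,[0,0,-1.5],[0,0,0]],[0,[0,0,-1.5],[0,0,0]]])

```text
time_s: 12.7
eef_pos: [590.5, -23.6, 69.2]
ee_rot: [-0.0, 0.995, 0.097, -0.001]
force: [0.5, 0.1, 0.5]
grip_width: -0.0
grip_force: 0.0
```

Call:
apply_moves(targets=[[0,[0,0,-1],[0,0,0]],[0,[0,0,-1.5],[0,0,0]],[0,[0,0,-1.5],[0,0,0]]])

```text
time_s: 13.0
eef_pos: [590.9, -23.9, 68.2]
ee_rot: [-0.0, 0.995, 0.097, -0.0]
force: [0.2, -0.2, 0.6]
grip_width: 0.001
grip_force: 0.0
```

Call:
apply_moves(targets=[[0,[0,0,-1],[0,0,0]],[0,[0,0,-1],[0,0,0]]])

```text
time_s: 13.2
eef_pos: [590.9, -24.0, 68.1]
ee_rot: [0.0, 0.995, 0.097, 0.0]
force: [-4.1, 0.9, 6.9]
grip_width: 0.001
grip_force: 3.6
```

Call:
apply_moves(targets=[[0,[0,0,-0.8],[0,0,0]],[0,[0,0,-0.8],[0,0,0]],[0,[0,0,-0.8],[0,0,0]]])

```text
time_s: 13.5
eef_pos: [591.0, -24.0, 68.0]
ee_rot: [0.0, 0.995, 0.097, 0.0]
force: [-7.3, -0.7, 13.4]
grip_width: 0.001
grip_force: 6.8
```

Call:
apply_moves(targets=[[0,[0,0,15],[0,0,0]],[0,[0,0,40],[0,0,0]],[0,[0,0,80],[0,0,0]],[0,[-30,2,120],[0,0,0]],[0,[-60,20,150],[0,0,0]],[0,[-95,40,160],[0,0,0]],[0,[-95,40,160],[0,0,0]],[0,[-95,40,160],[0,0,0]],[0,[-95,40,160],[0,0,0]]])

```text
time_s: 14.4
eef_pos: [496.4, 15.6, 226.1]
ee_rot: [-0.0, 0.995, 0.097, -0.0]
force: [0.1, -0.5, 0.3]
grip_width: -0.002
grip_force: 0.0
```

```bash
python3 - <<'E'
from h import *
s=ctrl.sense();print(s['eef_pos'],s['force'],s['time_s'])
k=K('wrist');im,d=capture('wrist');ks=K('side');im2,d2=capture('side')
b=cv2.resize(im2[180:290,230:330],(363,400),interpolation=cv2.INTER_CUBIC)
c=np.zeros((400,800,3),np.uint8);c[:323,:430]=cv2.resize(im,(430,323),interpolation=cv2.INTER_AREA);c[:,435:798]=b;cv2.imwrite('pics/c4.png',c)
y=np.radians(11.1);ex=np.array([np.cos(y),np.sin(y)]);ey=np.array([-ex[1],ex[0]])
for n,dd,kk in(('wrist',d,k),('side',d2,ks)):
    P=pts(n,dd,kk);a=P[...,:2]@ex-575;e=P[...,:2]@ey+81.3;m=(abs(a)<45)&(abs(e)<70)&(dd>0)
    p=P[m];A=np.c_[a[m],e[m],np.ones(m.sum())];co=np.linalg.lstsq(A,p[:,2],rcond=None)[0]
    print(n,m.sum(),co,[np.median(P[m&(abs(e-q)<15)][:,2]).round(1) for q in(-60,0,60)])
E
```

```text
[496.36769173  15.61337709 226.05762086] [ 0.0587138  -0.53784434  0.32499431] 14.4
wrist 17757 [ 5.59928299e-04 -7.61967024e-04  6.88177430e+01] [np.float64(68.9), np.float64(68.8), np.float64(68.8)]
side 2883 [ -2.72151076   5.07560795 -60.14546615] [np.float64(-486.6), np.float64(-486.0), np.float64(471.4)]
```

View pics/c4.png

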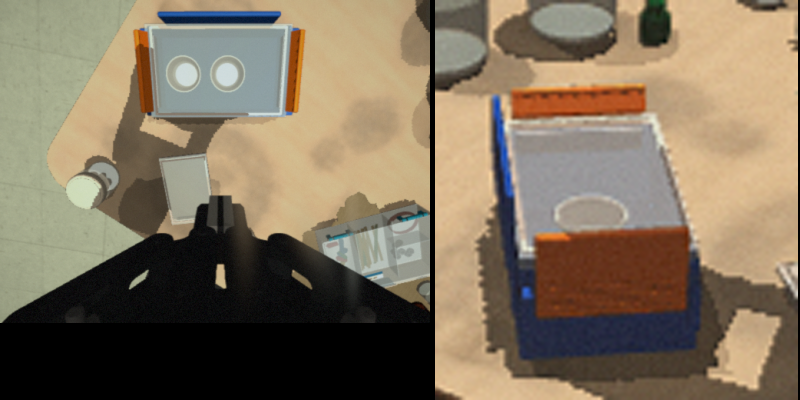

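The lid lies flat at z≈68.8, within 0.1 mm end to end, with both catches over it and the bystanders in place. Now the confirming lean at the centre.

Call:
apply_moves(targets=[[0,[40,8,-20],[0,0,0]],[0,[83.5,15.3,-40],[0,0,0]],[0,[83.5,15.3,-80],[0,0,0]],[0,[83.5,15.3,-120],[0,0,0]],[0,[83.5,15.3,-145],[0,0,0]],[0,[83.5,15.3,-152],[0,0,0]],[0,[83.5,15.3,-154],[0,0,0]],[0,[83.5,15.3,-154],[0,0,0]],[0,[83.5,15.3,-155.5],[0,0,0]],[0,[83.5,15.3,-157],[0,0,0]],[0,[83.5,15.3,-157],[0,0,0]]])

```text
time_s: 15.6
eef_pos: [579.6, 31.2, 69.9]
ee_rot: [0.0, 0.995, 0.097, 0.0]
force: [0.1, -0.2, -0.5]
grip_width: 0.001
grip_force: 0.0
```

Call:
apply_moves(targets=[[0,[0,0,-0.6],[0,0,0]],[0,[0,0,-1.2],[0,0,0]],[0,[0,0,-1.2],[0,0,0]]])

```text
time_s: 15.9
eef_pos: [579.4, 31.3, 68.3]
ee_rot: [0.0, 0.995, 0.097, -0.0]
force: [-0.2, -0.5, 0.3]
grip_width: -0.0
grip_force: 0.0
```

Call:
apply_moves(targets=[[0,[0,0,-0.7],[0,0,0]],[0,[0,0,-1.2],[0,0,0]],[0,[0,0,-1.2],[0,0,0]],[0,[0,0,-1.2],[0,0,0]]])

```text
time_s: 16.3
eef_pos: [579.5, 31.2, 68.1]
ee_rot: [0.0, 0.995, 0.097, 0.0]
force: [-4.0, 0.0, 8.5]
grip_width: 0.002
grip_force: 4.3
```

Call:
apply_moves(targets=[[0,[0,0,-0.4],[0,0,0]],[0,[0,0,-0.4],[0,0,0]],[0,[0,0,-0.4],[0,0,0]]])

```text
time_s: 16.6
eef_pos: [579.5, 31.3, 68.0]
ee_rot: [0.0, 0.995, 0.097, 0.0]
force: [-4.5, -0.7, 12.3]
grip_width: -0.003
grip_force: 5.9
```

Holding at about 12 N for a little over 1 s, then letting go.

Call:
apply_moves(targets=[[0,[0,0,0],[0,0,0]],[0,[0,0,0],[0,0,0]],[0,[0,0,0],[0,0,0]],[0,[0,0,0],[0,0,0]],[0,[0,0,0],[0,0,0]],[0,[0,0,0],[0,0,0]],[0,[0,0,0],[0,0,0]],[0,[0,0,0],[0,0,0]],[0,[0,0,0],[0,0,0]],[0,[0,0,0],[0,0,0]],[0,[0,0,0],[0,0,0]]])

```text
time_s: 17.7
eef_pos: [579.5, 31.2, 68.0]
ee_rot: [0.0, 0.995, 0.097, 0.0]
force: [-5.2, 0.3, 12.1]
grip_width: 0.002
grip_force: 5.9
```

Call:
apply_moves(targets=[[0,[0,0,10],[0,0,0]],[0,[0,0,40],[0,0,0]],[0,[0,0,80],[0,0,0]],[0,[-40,-8,120],[0,0,0]],[0,[-83,-15,155],[0,0,0]],[0,[-83,-15,155],[0,0,0]],[0,[-83,-15,155],[0,0,0]],[0,[-83,-15,155],[0,0,0]]])

```text
time_s: 18.5
eef_pos: [496.9, 16.3, 220.9]
ee_rot: [-0.0, 0.995, 0.097, -0.0]
force: [-0.2, -0.2, -1.3]
grip_width: -0.001
grip_force: 0.0
```

```bash
python3 - <<'E'
from h import *
s=ctrl.sense();print(s['eef_pos'],s['force'],s['time_s'])
k=K('wrist');im,d=capture('wrist')
y=np.radians(11.1);ex=np.array([np.cos(y),np.sin(y)]);ey=np.array([-ex[1],ex[0]])
P=pts('wrist',d,k);a=P[...,:2]@ex-575;e=P[...,:2]@ey+81.3;m=(abs(a)<45)&(abs(e)<72)&(d>0)
z=[np.median(P[m&(abs(e-q)<12)][:,2]).round(1) for q in(-60,0,60)];print(z)
if max(abs(np.array(z)-68.5))<1.5: print(ctrl.finish_job())
E
```

```text
[496.8790679   16.2740602  220.89640266] [-0.24991957 -0.16530499 -1.33384   ] 18.5
[np.float64(68.9), np.float64(68.8), np.float64(68.8)]
the job is handed in; nothing more can be done
None
```

The lid was slid back to the rear stop, snapped home under both catches and lying flat, then leaned on at about 12 N for just over 1 s and released; highest force read was about 15 N, nothing else was touched, and the job was handed in at about 18.5 s.

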